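# Press the parts case's lid home and snap its four clips corner to corner

## Robot

A 6-joint arm with a two-finger parallel gripper is mounted at the origin on a cart in front of the work surface, level with it; the furniture and walls round the work are solid. World frame = base frame: x ahead of the robot, y to its left, z up, the work surface at z = 0. Lengths are in mm, angles in rad, forces in N, time in s.
With the tool pointing down it reaches from about 350 to 875 mm from the base axis. Payload 4.2 kg.
Tool frame: the origin (TCP) lies between the finger pads; the fingertips stand 25 mm ahead of it and the grasp point (between the pads) lies 6 mm ahead of it; z points along the fingers, y is the line along which they close (so a half turn about z gives the same grasp; the last joint's range is limited). The gripper opens to 85 mm and grips with 20 to 120 N. Pads are 22 mm wide; open, the fingers measure 114 mm over their backs; the gripper's body (76 mm by 85 mm) begins 54 mm behind the grasp point. The pads swing forward as they close: fully open they stand 13 mm farther back than shut.
Start: joints at [1.541, 0.385, 0.008, 0, -1.194, -0.259], TCP at [177.969, 599.105, 256.312] pointing down, gripper open.
Joint ranges: [-3.14, 3.14], [-1.21, 2.06], [-1.07, 1.41], [-3.16, 2.05], [-2.99, -0.16], [-3.1, 3.1]. Speed limits (rad/s): [2.79, 2.79, 3.14, 3.14, 3.14, 3.14].

## Interface

Orientations are given as a unit quaternion [x, y, z, w].
In Python, from bench import arm gives the robot as it stands.
- The arm moves only by the shell command python3 -m pendant 'ROWS'. ROWS is JSON, a list of rows, each a list of 7 numbers: the shift along the tool's x, y, z in m, then the turn, a rotation vector about the tool's x, y, z in degrees, then the finger opening in m, from 0 to 0.0854. In form: [[x, y, z, wx, wy, wz, fingers], ...]. A call has 1 to 12 rows; each row shifts and turns the commanded pose from where the row before left it, along the tool's axes as they then stand; what a row does not reach is not made up. A row lasts 1/10 s, in which the tool goes at most 50 mm and 8.59 degrees, less where a joint would pass 70% of its speed; a pose out of reach is approached as far as the arm can. A call is refused whole if a number of a shift passes 0.05 or a number of a turn 8.59, either way. A call with a gripper value outside its range is refused whole. The fingers move at their own pace and stop on an object; the grip force is fixed at half the most. Time passes only in rows, so rows that do not move let the fingers close. It gives the time, the measured TCP pose, the force, the opening and the grip force at its end, in the units of the state.
- arm.read_state(): the state, without advancing time (a new reading comes with each control period).
- arm.get_image(name): name is "scene" or "top"; returns a dict with "image" (400x640x3 uint8, red, green, blue), "fx", "fy", "cx", "cy" (pixels), "xyz" and "rotation" of the camera in the world. Camera axes: x right, y down, z forward; pixel columns grow to the right and rows downward; lengths in mm; the calibration is good to about 2 mm. A picture is of the moment at which its call begins. There is no depth.
- arm.job_done(): hands the job in; it is judged then, once.
The state is a dict: "clock": time; "joints": joint angles; "joint_vel": joint speeds; "joint_efforts": joint torques, N m; "position": TCP position; "ee_rot": TCP orientation; "contact_force": force on the tool from outside, world axes, zero at the start; "wrist_torque": the same for the moment, N m; "gripper_width": finger opening in mm; "grasp_force": force on a finger pad.
Only numpy, scipy, OpenCV 4.12 (cv2) and the standard library are available. Lean on these libraries where they do the work, as an engineer would, in place of code of your own. Each camera call takes 0.05 s, during which the arm holds its last target. There are 200 camera calls.

## Task

Close the grey parts case: press its lid fully down into its seal by the pad in the middle, then snap the four steel clips down over the rim one at a time, working across opposite corners (any clip first, then the one diagonally opposite, then the other two). Press gently and by feel, stopping as soon as each part bottoms, because the plastic cracks under a force over 35 N, and leave the other things on the worktop alone.

Things in the scene. Friction and masses are not known exactly. Their poses are not given: they have to be found in the camera images.
- case_board: Plywood board, 150 (x) x 210 (y) x 10 mm, fixed to the worktop; origin under its centre, z up, x away from the robot at yaw 0. On it a grey case, 120 x 180 mm, stands on foam: 0 to 12 mm higher than the points here say, and leaning up to 0.045 rad about the board's x and its y; neither is reported. It settles no further when pressed.
- pad_spot (a point): Fixed to the board at (0, 0, 88) mm: where the top of the lid's press pad would be with the lid home and the case level and at its lowest. The pad is 44 (x) x 60 (y) mm black rubber, 5 mm proud of the black lid; it gives 1 mm for each 8 N, 3.5 mm at most
- lid_panel (a joint): Height of the lid above home, m: 0 is fully home, starts 0.007 to 0.011. Slides straight down into the case against its seal (about 8 N), stays where it is left, and stops hard at 0
- spot_fl (a point): Fixed to the board at (-72, 60, 87) mm: good place to press the front left (board x -, y +) clip, on the top of its outer end, were it shut and the case level and at its lowest. The steel clip is 28 wide, 46 long, 4 thick, hinged on the lid 36 mm nearer the middle along x; its edge reaches 10 mm farther out
- clip_fl (a joint): Angle of the front left (board x -, y +) clip, rad: 0 is shut over the rim, grows as the outer end lifts (starts 0.45 to 0.8). Swings freely, stays where left; at about 0.19 its tongue meets the rim bead, then takes 9 to 12 N on the outer end, snaps over at about 0.12 and stops hard at 0. Cannot snap unless the lid is home
- spot_fr (a point): Fixed to the board at (-72, -60, 87) mm: good place to press the front right (board x -, y -) clip, on the top of its outer end, were it shut and the case level and at its lowest. The steel clip is 28 wide, 46 long, 4 thick, hinged on the lid 36 mm nearer the middle along x; its edge reaches 10 mm farther out
- clip_fr (a joint): Angle of the front right (board x -, y -) clip, rad: 0 is shut over the rim, grows as the outer end lifts (starts 0.45 to 0.8). Swings freely, stays where left; at about 0.19 its tongue meets the rim bead, then takes 9 to 12 N on the outer end, snaps over at about 0.12 and stops hard at 0. Cannot snap unless the lid is home
- spot_br (a point): Fixed to the board at (72, -60, 87) mm: good place to press the back right (board x +, y -) clip, on the top of its outer end, were it shut and the case level and at its lowest. The steel clip is 28 wide, 46 long, 4 thick, hinged on the lid 36 mm nearer the middle along x; its edge reaches 10 mm farther out
- clip_br (a joint): Angle of the back right (board x +, y -) clip, rad: 0 is shut over the rim, grows as the outer end lifts (starts 0.45 to 0.8). Swings freely, stays where left; at about 0.19 its tongue meets the rim bead, then takes 9 to 12 N on the outer end, snaps over at about 0.12 and stops hard at 0. Cannot snap unless the lid is home
- spot_bl (a point): Fixed to the board at (72, 60, 87) mm: good place to press the back left (board x +, y +) clip, on the top of its outer end, were it shut and the case level and at its lowest. The steel clip is 28 wide, 46 long, 4 thick, hinged on the lid 36 mm nearer the middle along x; its edge reaches 10 mm farther out
- clip_bl (a joint): Angle of the back left (board x +, y +) clip, rad: 0 is shut over the rim, grows as the outer end lifts (starts 0.45 to 0.8). Swings freely, stays where left; at about 0.19 its tongue meets the rim bead, then takes 9 to 12 N on the outer end, snaps over at about 0.12 and stops hard at 0. Cannot snap unless the lid is home
- tape_measure: tape measure, 77x99x68, bystander (mm); origin at the centre of its underside
- torpedo_level: torpedo level, 24x230x42, bystander (mm); origin at the centre of its underside
- pliers: pliers, 58x176x14, bystander (mm); origin at the centre of its underside
- screw_box: small carton of screws, 62x92x49, bystander (mm); origin at the centre of its underside
- carpenter_pencil: flat pencil, 12x172x9, bystander (mm); origin at the centre of its underside

How it is judged:
By the outcome, as a careful person would: the job done as asked, in the order asked, and still so for the second after the job is handed in, with the robot touching nothing.
It also fails if it takes over 58 s, if anything falls off the work surface, if the arm or the gripper's body presses on something with over 40 N, if the wrist force passes 120 N, or if a joint passes its speed limit or range.

## Working session

There is one attempt and no reset: what is moved stays moved. The work goes in short steps, Python scripts to look and compute and a shell command to move; the robot and the scene stay as the last step left them, time stands still between calls to the robot, and variables do not carry over. Pictures are saved under pics/ and viewed, at most 10 in all, crops included, and the job is handed in when it is done.

```bash
ls; mkdir -p pics; python3 - <<'E'
from bench import arm
import cv2
s=arm.read_state();print(s)
for n in("scene","top"):
    d=arm.get_image(n);cv2.imwrite(f"pics/{n}0.png",d["image"][:,:,::-1])
    print({k:v for k,v in d.items() if k!="image"})
E
```

```text
pics
{'clock': 0.0, 'joints': array([ 1.54058956e+00,  3.85570928e-01,  6.66272739e-03, -4.92404424e-04,
       -1.19401325e+00, -2.58630290e-01]), 'joint_vel': array([-0.00045301, -0.0002631 , -0.00118499, -0.00097554,  0.00057965,
       -0.00138664]), 'joint_efforts': array([ 7.84446438e-04, -3.92287374e+01,  1.88397467e+01,  4.18615848e+00,
       -4.68477403e-03, -1.93443618e-06]), 'position': array([177.83608468, 598.62699262, 255.22827303]), 'ee_rot': array([ 9.89576096e-01, -1.44006833e-01, -1.06251398e-04,  1.08171652e-03]), 'contact_force': array([0.16149346, 0.65939284, 0.44672809]), 'wrist_torque': array([ 0.03240069,  0.02947695, -0.02933866]), 'grasp_force': 0.0, 'gripper_width': 85.69818145073474}
{'fx': 423.3803807494539, 'fy': 423.3803807494539, 'cx': 311.648539210895, 'cy': 197.99993267070442, 'xyz': array([ 148.36628598, -996.6121706 , 1135.69360315]), 'rotation': array([ 0.90369265, -0.20036054,  0.07621796, -0.37065626])}
{'fx': 472.4154324763905, 'fy': 472.4154324763905, 'cx': 318.19412958660206, 'cy': 199.10544115900927, 'xyz': array([ 287.67377178,  -70.98540614, 1377.39454491]), 'rotation': array([-0.70127025,  0.70408938, -0.07661998,  0.0812869 ])}
```

View pics/scene0.png

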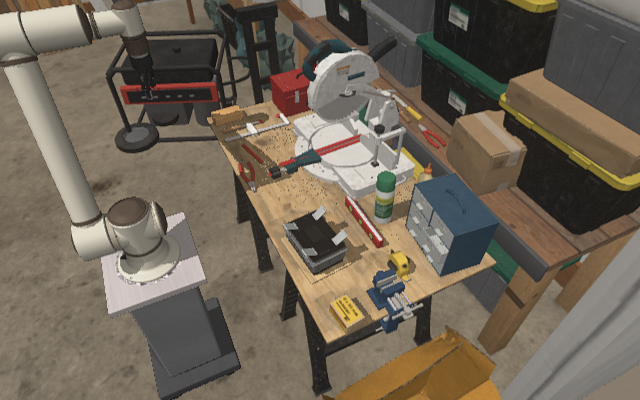

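View pics/top0.png

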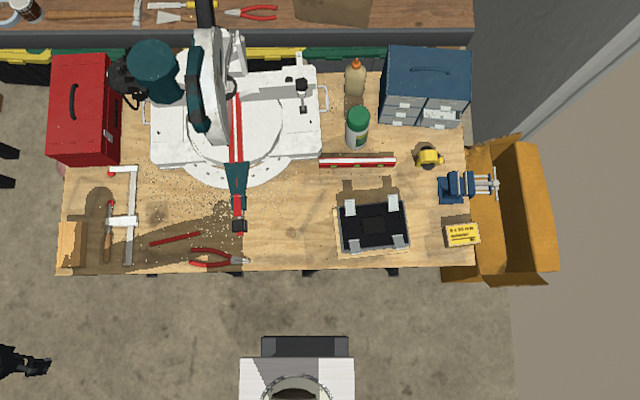

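The scene view shows the case at about (315,243) with its four clips up; the top view has it at about (373,225). The saw, level, bottle, vise and cartons are clear of it. I'll enlarge both crops.

```bash
python3 - <<'E'
import cv2
a=cv2.imread("pics/top0.png")[170:270,320:430];b=cv2.imread("pics/scene0.png")[195:295,260:370]
r=lambda i:cv2.resize(i,None,fx=5,fy=5,interpolation=cv2.INTER_CUBIC)
cv2.imwrite("pics/ctop.png",r(a));cv2.imwrite("pics/cscene.png",r(b))
E
```

```text
(no output)
```

View pics/ctop.png

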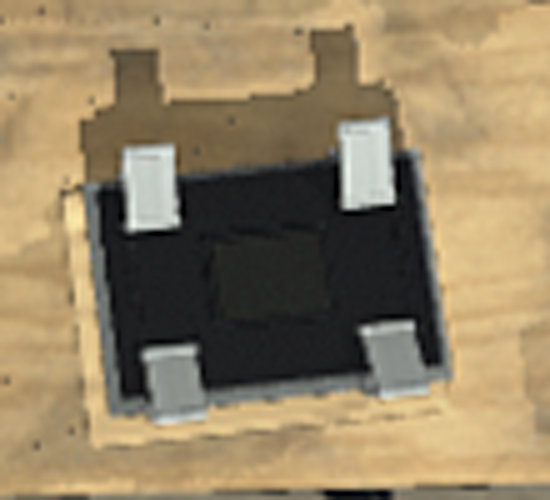

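View pics/cscene.png

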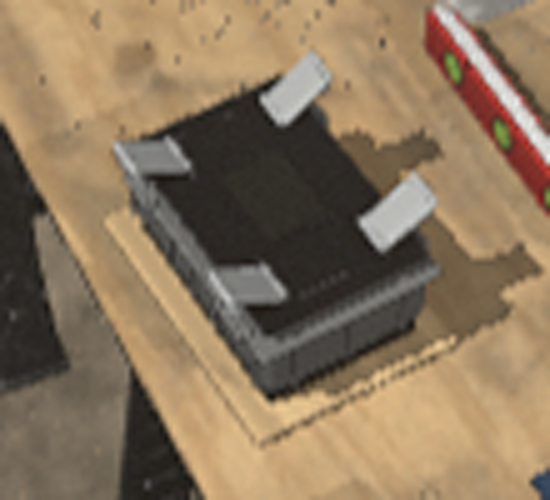

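Enlarged top view: the rim corners are at crop (87,188), (418,152), (447,380) and (110,412), the pad centre is near (270,275), and the board's front left corner is at (95,443). In the scene crop, the board's front corners are at (105,220) and (262,443).

```bash
cat > h.py <<'E'
import numpy as np
from scipy.spatial.transform import Rotation as R
C={"scene":(423.38,311.65,198.0,[148.366,-996.612,1135.694],[0.90369265,-0.20036054,0.07621796,-0.37065626]),
"top":(472.415,318.194,199.105,[287.674,-70.985,1377.395],[-0.70127025,0.70408938,-0.07661998,0.0812869])}
def ray(n,u,v):
    f,cx,cy,p,q=C[n];return np.array(p),R.from_quat(q).apply([(u-cx)/f,(v-cy)/f,1])
def plane(n,u,v,z):
    p,d=ray(n,u,v);return p+d*(z-p[2])/d[2]
ct=lambda x,y:(320+(x-2)/5,170+(y-2)/5)
cs=lambda x,y:(260+(x-2)/5,195+(y-2)/5)
def tri(a,b):
    p,d=ray("top",*a);q,e=ray("scene",*b)
    s=np.linalg.lstsq(np.c_[d,-e],q-p,rcond=None)[0]
    return (p+d*s[0]+q+e*s[1])/2, np.linalg.norm(p+d*s[0]-q-e*s[1])
E
python3 - <<'E'
from h import *
np.set_printoptions(precision=1,suppress=True)
print("board top FL",plane("top",*ct(95,443),10)[:2],"scene FL",plane("scene",*cs(105,220),10)[:2],"FR",plane("scene",*cs(262,443),10)[:2],"BRpart",plane("scene",*cs(455,342),10)[:2])
print("top front edge right part",plane("top",*ct(440,410),10)[:2],"left edge",plane("top",*ct(66,195),10)[:2])
rim=[plane("top",*ct(*c),82)for c in[(87,188),(418,152),(447,380),(110,412)]]
for c in rim:print("rim",c)
m=np.mean(rim,0);print("mean",m,[np.linalg.norm(rim[i]-rim[(i+1)%4]) for i in range(4)])
print("yaw",np.arctan2(*(rim[0]-rim[1])[[0,1]]),np.arctan2(*(rim[3]-rim[2])[[0,1]]),[np.arctan2(*(rim[a]-rim[b])[[1,0]]) for a,b in((0,3),(1,2))])
print("pad",plane("top",*ct(270,275),103)[:2],"scene",plane("scene",*cs(275,197),103)[:2],tri(ct(270,275),cs(275,197)))
for n,t,s in[("rimFR",(447,380),(265,352)),("rimBR",(418,152),(437,268)),("rimFL",(110,412),(128,178)),
 ("clipBR outer R",(388,120),(437,205)),("clipBR outer L",(340,126),(412,175)),("clipBL outerL",(124,147),(315,55)),("clipBL outR",(172,145),(330,75)),
 ("clipFL outL",(160,422),(115,147)),("clipFR outL",(380,395),(212,268))]:
    print(n,*tri(ct(*t),cs(*s)))
E
```

```text
board top FL [ 423.7 -120.7] scene FL [ 423.1 -118.8] FR [ 445.4 -325.8] BRpart [ 590.5 -309.5]
top front edge right part [ 442.  -320.4] left edge [ 569.9 -105.5]
rim [ 559.  -115.5   82. ]
rim [ 578.8 -301.5   82. ]
rim [ 450.3 -311.9   82. ]
rim [ 433.5 -126.5   82. ]
mean [ 505.4 -213.8   82. ] [np.float64(187.0977549717181), np.float64(128.877328278457), np.float64(186.09544423894022), np.float64(126.0094708728502)]
yaw -0.10590050923128438 -0.09060420726012335 [np.float64(0.0881587440976185), np.float64(0.08060558618931035)]
pad [ 505.6 -214.1] scene [ 504.5 -219.8] (array([ 506.8, -214.8,   96.3]), np.float64(0.0049228839795086255))
rimFR [ 452.3 -312.    83.7] 4.407856132351683
rimBR [ 578.  -301.    84.8] 0.40795528657473124
rimFL [ 437.7 -127.9   56.1] 2.6437982765342722
clipBR outer R [ 588.2 -279.4  117.5] 1.3513111086200826
clipBR outer L [ 584.5 -252.7  119.5] 1.221813576050861
clipBL outerL [ 573.6 -134.6  120.7] 0.1432496391877471
clipBL outR [ 572.6 -160.2  126.9] 1.2776183005284687
clipFL outL [ 424.1 -151.5  119.3] 0.42671063118111774
clipFR outL [ 438.6 -268.6  123. ] 2.654468309923529
```

The board's centre is at about (507,-215) with yaw about 0.096, and its sizes agree with those given. Next I'll turn the tool to match the board, close the fingers and travel there.

```bash
python3 -m pendant '[[0,0,0,0,0,-7.4,0],[0,0,0,0,0,-7.4,0],[0,0,0,0,0,-7.4,0],[0.01,0.035,0,0,0,0,0],[0.01,0.035,0,0,0,0,0],[0.01,0.035,0,0,0,0,0],[0.01,0.035,0,0,0,0,0],[0.01,0.035,0,0,0,0,0],[0.01,0.035,0,0,0,0,0],[0.01,0.035,0,0,0,0,0],[0.01,0.035,0,0,0,0,0],[0.01,0.035,0,0,0,0,0]]'
```

```text
clock: 1.3
position: [298.7, 292.8, 256.1]
ee_rot: [0.999, 0.049, -0.0, 0.0]
contact_force: [1.4, -0.6, 0.2]
gripper_width: 0.1
grasp_force: 0.0
```

```bash
python3 -m pendant '[[0.011,0.038,0,0,0,0,0],[0.011,0.038,0,0,0,0,0],[0.011,0.038,0,0,0,0,0],[0.011,0.038,0,0,0,0,0],[0.011,0.038,0,0,0,0,0],[0.011,0.038,0,0,0,0,0],[0.011,0.038,0,0,0,0,0],[0.011,0.038,0,0,0,0,0],[0.011,0.038,0,0,0,0,0],[0.011,0.038,0,0,0,0,0],[0.011,0.038,0,0,0,0,0],[0.011,0.038,0.005,0,0,0,0]]'
```

```text
clock: 2.5
position: [475.4, -148.1, 251.6]
ee_rot: [0.999, 0.049, 0.001, 0.0]
contact_force: [0.7, 0.7, 0.7]
gripper_width: 0.6
grasp_force: 0.0
```

```bash
python3 -m pendant '[[0.012,0.035,0.02,0,0,0,0],[0.012,0.035,0.03,0,0,0,0],[0,0,0.03,0,0,0,0],[0,0,0.018,0,0,0,0],[0,0,0.005,0,0,0,0],[0,0,0,0,0,0,0]]'
python3 - <<'E'
from bench import arm
import cv2
r=lambda i:cv2.resize(i,None,fx=4,fy=4,interpolation=cv2.INTER_CUBIC)
import numpy as np
a=arm.get_image("top")["image"][170:270,325:425,::-1];b=arm.get_image("scene")["image"][190:290,265:365,::-1]
cv2.imwrite("pics/p1.png",np.hstack([r(a),r(b)]))
E
```

```text
clock: 3.1
position: [505.3, -213.5, 147.7]
ee_rot: [0.999, 0.049, -0.001, -0.0]
contact_force: [-0.1, -0.4, 0.4]
gripper_width: -0.1
grasp_force: 0.0
```

View pics/p1.png

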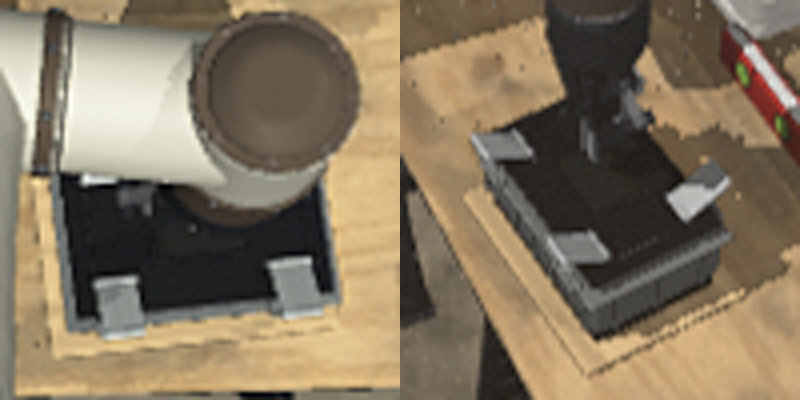

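The picture shows the closed fingertips at about (590,158), over the pad's middle and clear of all the clips. I'll descend by feel.

```bash
python3 -m pendant '[[0,0,0.003,0,0,0,0],[0,0,0.003,0,0,0,0],[0,0,0.003,0,0,0,0],[0,0,0.002,0,0,0,0],[0,0,0,0,0,0,0]]'; python3 -m pendant '[[0,0,0.002,0,0,0,0],[0,0,0,0,0,0,0]]';python3 -m pendant '[[0,0,0.002,0,0,0,0],[0,0,0,0,0,0,0]]'
```

```text
clock: 3.7
position: [505.4, -213.5, 137.0]
ee_rot: [0.999, 0.049, -0.0, -0.0]
contact_force: [0.8, -0.1, 0.4]
gripper_width: -0.2
grasp_force: 0.0
clock: 3.9
position: [505.5, -213.6, 135.0]
ee_rot: [0.999, 0.049, -0.0, -0.0]
contact_force: [-0.6, -0.1, 0.1]
gripper_width: 0.2
grasp_force: 0.0
clock: 4.1
position: [505.5, -213.5, 133.0]
ee_rot: [0.999, 0.049, -0.0, -0.0]
contact_force: [0.0, -0.0, -0.6]
gripper_width: -0.1
grasp_force: 0.0
```

```bash
for i in 1 2 ; do python3 -m pendant '[[0,0,0.002,0,0,0,0],[0,0,0,0,0,0,0]]' | grep -E "pos|force"; done; for i in 1 2 3 ; do python3 -m pendant '[[0,0,0.001,0,0,0,0],[0,0,0,0,0,0,0]]' | grep -E "pos|force"; done
```

```text
position: [505.5, -213.5, 131.0]
contact_force: [-0.0, 0.6, 0.7]
grasp_force: 0.0
position: [505.5, -213.5, 129.0]
contact_force: [-0.9, -0.2, 0.7]
grasp_force: 0.0
position: [505.5, -213.5, 128.2]
contact_force: [-0.4, 0.7, -0.1]
grasp_force: 0.0
position: [505.5, -213.6, 127.2]
contact_force: [0.1, 0.5, 0.3]
grasp_force: 0.0
position: [505.5, -213.5, 126.2]
contact_force: [-0.1, -0.3, 0.5]
grasp_force: 0.0
```

```bash
for i in 1 2 3 4; do python3 -m pendant '[[0,0,0.001,0,0,0,0],[0,0,0,0,0,0,0]]' | grep -E "pos|contact"; done
```

```text
position: [505.5, -213.5, 125.2]
contact_force: [0.2, 0.3, 0.2]
position: [505.5, -213.6, 124.1]
contact_force: [-0.1, 0.3, 0.7]
position: [505.5, -213.6, 123.2]
contact_force: [0.0, -0.4, -0.2]
position: [505.8, -213.6, 122.5]
contact_force: [0.8, 0.2, 0.9]
```

```bash
for i in 1 2 3 4; do python3 -m pendant '[[0,0,0.001,0,0,0,0],[0,0,0,0,0,0,0]]' | grep -E "pos|contact"; done
```

```text
position: [505.9, -213.7, 121.8]
contact_force: [-1.1, -0.0, 4.7]
position: [505.9, -213.6, 120.6]
contact_force: [0.1, 0.6, 3.5]
position: [505.8, -213.6, 119.3]
contact_force: [-0.4, -0.6, 3.8]
position: [505.8, -213.6, 118.3]
contact_force: [0.2, -0.3, 4.0]
```

```bash
for i in 1 2 3 4; do python3 -m pendant '[[0,0,0.001,0,0,0,0],[0,0,0,0,0,0,0]]' | grep -E "pos|contact"; done
```

```text
position: [505.7, -213.6, 117.2]
contact_force: [0.1, -0.3, 3.4]
position: [505.7, -213.6, 116.2]
contact_force: [0.7, -0.5, 3.7]
position: [505.7, -213.6, 115.2]
contact_force: [0.7, -0.0, 3.9]
position: [505.7, -213.6, 114.2]
contact_force: [-0.5, 0.2, 4.0]
```

```bash
for i in 1 2 3; do python3 -m pendant '[[0,0,0.001,0,0,0,0],[0,0,0,0,0,0,0]]' | grep -E "pos|contact"; done
```

```text
position: [505.7, -213.6, 113.2]
contact_force: [0.7, 0.8, 3.0]
position: [505.8, -213.6, 112.5]
contact_force: [0.3, 0.9, 5.2]
position: [505.9, -213.7, 112.1]
contact_force: [-0.7, 1.8, 7.9]
```

```bash
for i in 1 2; do python3 -m pendant '[[0,0,0.001,0,0,0,0],[0,0,0,0,0,0,0]]' | grep -E "pos|contact"; done
```

```text
position: [506.1, -213.7, 111.7]
contact_force: [-0.9, 2.0, 10.9]
position: [506.1, -213.8, 111.2]
contact_force: [-2.4, 2.1, 14.2]
```

```bash
python3 -m pendant '[[0,0,0.001,0,0,0,0],[0,0,0,0,0,0,0]]' | grep -E "pos|contact"; python3 -m pendant '[[0,0,-0.005,0,0,0,0],[0,0,-0.03,0,0,0,0],[0,0,-0.03,0,0,0,0],[0,0,0,0,0,0,0]]'
```

```text
position: [506.3, -213.8, 110.8]
contact_force: [-3.2, 2.5, 16.9]
clock: 9.1
position: [507.1, -214.0, 176.4]
ee_rot: [0.999, 0.05, 0.003, 0.001]
contact_force: [0.1, -0.5, -0.1]
gripper_width: 0.2
grasp_force: 0.0
```

The lid is home: the pad's top works out at 88 mm, and the stiffness matched the rubber. Next is the front left clip.

```bash
python3 -m pendant '[[-0.036,-0.030,0,0,0,0,0],[-0.036,-0.030,0,0,0,0,0],[0,0,0.02,0,0,0,0],[0,0,0.006,0,0,0,0],[0,0,0,0,0,0,0]]'; for i in 1 2 3 4 5; do python3 -m pendant '[[0,0,0.0015,0,0,0,0],[0,0,0.0015,0,0,0,0],[0,0,0,0,0,0,0]]' | grep -E "pos|contact"; done
```

```text
clock: 9.6
position: [427.3, -161.0, 145.9]
ee_rot: [0.999, 0.049, -0.002, -0.0]
contact_force: [0.2, 0.1, 0.1]
gripper_width: -0.2
grasp_force: 0.0
position: [428.4, -161.2, 144.2]
contact_force: [-0.9, 0.1, 0.2]
position: [427.9, -161.0, 141.1]
contact_force: [0.5, -0.1, -0.1]
position: [427.9, -160.9, 138.1]
contact_force: [-0.4, 0.4, -0.2]
position: [427.9, -160.9, 135.1]
contact_force: [-0.5, 0.4, -0.3]
position: [427.9, -161.0, 132.1]
contact_force: [0.2, 0.2, 1.0]
```

```bash
for i in 1 2 3 4; do python3 -m pendant '[[0,0,0.0015,0,0,0,0],[0,0,0.0015,0,0,0,0],[0,0,0,0,0,0,0]]' | grep -E "pos|contact"; done
```

```text
position: [428.0, -161.0, 129.1]
contact_force: [-1.0, -0.0, -0.1]
position: [428.0, -160.9, 126.1]
contact_force: [0.5, 0.0, 0.8]
position: [428.0, -160.9, 123.1]
contact_force: [-0.2, -1.2, 0.4]
position: [427.9, -160.9, 120.1]
contact_force: [-0.6, -0.5, 1.0]
```

```bash
for i in 1 2 3; do python3 -m pendant '[[0,0,0.001,0,0,0,0],[0,0,0.001,0,0,0,0],[0,0,0,0,0,0,0]]' | grep -E "pos|contact"; done
```

```text
position: [427.3, -160.9, 118.4]
contact_force: [-2.8, 2.3, 5.7]
position: [426.7, -160.8, 116.7]
contact_force: [-4.9, 4.0, 10.0]
position: [426.2, -160.7, 115.0]
contact_force: [-6.4, 4.4, 13.3]
```

```bash
for i in 1 2 3; do python3 -m pendant '[[0,0,0.001,0,0,0,0],[0,0,0,0,0,0,0]]' | grep -E "pos|contact"; done
```

```text
position: [425.8, -160.7, 114.1]
contact_force: [-8.0, 4.5, 16.1]
position: [425.8, -160.7, 113.2]
contact_force: [-7.4, 5.1, 14.7]
position: [425.5, -160.6, 112.2]
contact_force: [-8.7, 5.8, 16.9]
```

```bash
cat > pic.py <<'E'
from bench import arm
import cv2,sys,numpy as np
r=lambda i:cv2.resize(i,None,fx=4,fy=4,interpolation=cv2.INTER_CUBIC)
a=arm.get_image("top")["image"][170:270,325:425,::-1];b=arm.get_image("scene")["image"][190:290,265:365,::-1]
cv2.imwrite(sys.argv[1],np.hstack([r(a),r(b)]))
s=arm.read_state();print(s["contact_force"],s["wrist_torque"],s["position"],s["ee_rot"])
E
python3 pic.py pics/p2.png
```

```text
[-8.58597043  4.51852567 16.68408833] [ 1.58831716  2.66758165 -0.0594749 ] [ 425.47559525 -160.65120158  112.21903978] [ 9.98785718e-01  4.91771668e-02 -2.92520901e-03 -3.71774083e-04]
```

View pics/p2.png

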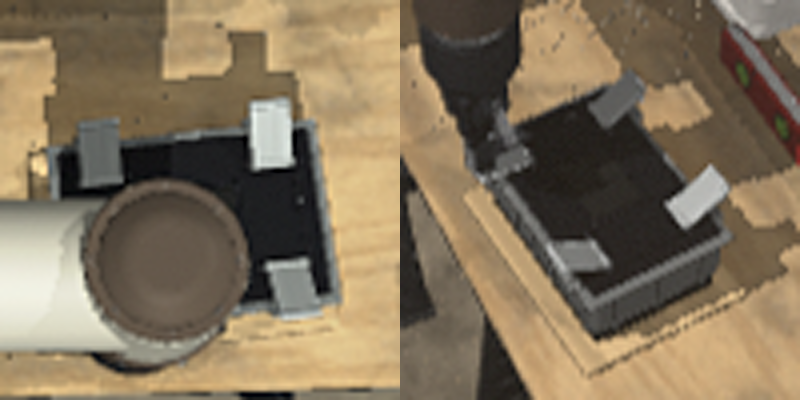

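The picture shows the tip on the front left clip's outer end at about (495,165), but the angle can't be read yet. I'll press on in small steps.

```bash
for i in 1 2 ; do python3 -m pendant '[[0,0,0.001,0,0,0,0],[0,0,0,0,0,0,0]]' | grep -E "clock|pos|contact"; done
```

```text
clock: 14.1
position: [427.5, -160.9, 110.8]
contact_force: [-4.2, 0.6, 4.4]
clock: 14.3
position: [427.1, -160.9, 109.7]
contact_force: [-4.2, 1.7, 8.0]
```

```bash
for i in 1 2 3; do python3 -m pendant '[[0,0,0.001,0,0,0,0],[0,0,0,0,0,0,0]]' | grep -E "pos|contact"; done
```

```text
position: [426.8, -160.8, 108.9]
contact_force: [-6.1, 4.0, 12.2]
position: [426.5, -160.7, 108.1]
contact_force: [-5.8, 4.9, 15.6]
position: [426.2, -160.6, 107.4]
contact_force: [-8.4, 5.8, 17.9]
```

```bash
python3 -m pendant '[[0,0,-0.01,0,0,0,0],[0,0,-0.03,0,0,0,0],[0.036,0.030,-0.03,0,0,0,0],[0.036,0.030,0,0,0,0,0],[0.036,0.030,0,0,0,0,0],[0,0,0,0,0,0,0]]'; python3 pic.py pics/p3.png
```

```text
clock: 15.5
position: [544.9, -239.9, 172.2]
ee_rot: [0.999, 0.048, 0.001, 0.001]
contact_force: [-0.9, 0.4, -0.6]
gripper_width: 0.1
grasp_force: 0.0
[-1.22662668  0.48830441 -0.5406899 ] [ 0.02697748  0.06792708 -0.02652796] [ 540.62711187 -237.63900387  171.92454472] [ 9.98817803e-01  4.86041700e-02 -7.21996809e-04 -3.31122583e-04]
```

View pics/p3.png

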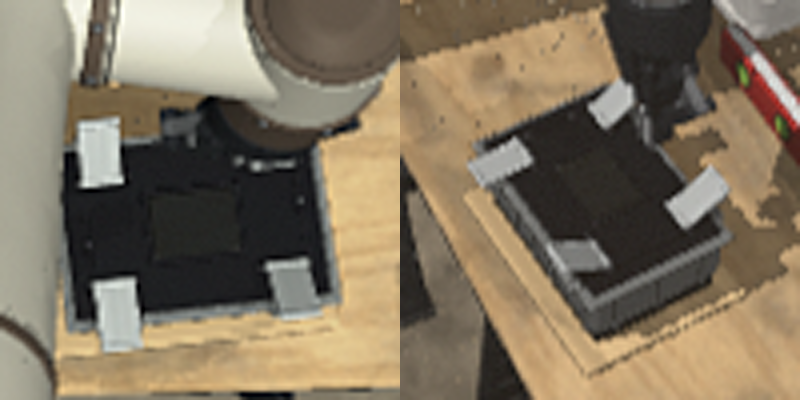

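The front left clip now lies bright across the rim: in the scene view its outer corners are at about (470,163) and (486,188). I'll check its height by triangulation.

```bash
python3 - <<'E'
from h import *
np.set_printoptions(precision=1,suppress=True)
t=lambda x,y:(325+(x-1.5)/4,170+(y-1.5)/4)
s=lambda x,y:(265+(x-1.5)/4,190+(y-1.5)/4)
c,sn=np.cos(.096),np.sin(.096)
for n,a,b in[("outL",(102,351),(69,164)),("outR",(142,346),(86,188)),("inL",(92,283),(118,136)),("inR",(135,278),(133,160)),("frin L",(265,263),(178,239)),("frout L",(281,316),(153,253)),
 ("rimFR",(337,304),(193,306)),("rimBR",(318,150),(329,236)),("rimFL",(68,330),(78,150)),("padFL",(155,260),(168,160)),("padFR",(241,248),(205,211))]:
    p,e=tri(t(*a),s(*b));d=p-[507,-215,0];print(n,"board",d[0]*c+d[1]*sn,-d[0]*sn+d[1]*c,p[2],"gap",e)
E
```

```text
outL board -81.00778750386297 73.54251320251177 86.67633757586816 gap 2.194118782627776
outR board -80.18665173457565 45.8740514441473 84.757233798058 gap 2.1523379230755313
inL board -34.70882012353108 75.40635391282905 91.94389390539686 gap 2.254809978784616
inR board -35.5073218754168 46.170754395090164 92.45804215705186 gap 0.23917603776192733
frin L board -39.05956005751919 -42.04407995709208 92.44858196667337 gap 10.377790605818229
frout L board -71.2049469132761 -48.458943702320376 100.6955695731956 gap 1.6779477768010331
rimFR board -63.23644142558279 -92.04754736575899 78.41239368457741 gap 4.375368865510251
rimBR board 49.89848526550669 -94.55843251230509 88.83365980253859 gap 17.714635743856228
rimFL board -62.917803240149766 94.231418440044 72.40260006396704 gap 2.2436335412384905
padFL board -19.22272335442934 29.627457643608444 96.74378734015761 gap 12.048874074795002
padFR board -18.18579168877178 -29.587592756989334 95.49436364299709 gap 9.000086730647203
```

The front left clip is shut: its outer edge is at z of about 86, matching the inner end, and it sits at the expected place in the board frame. Next is the back right clip.

```bash
python3 -m pendant '[[0.020,0.0165,0,0,0,0,0],[0.020,0.0165,0,0,0,0,0],[0,0,0,0,0,0,0],[0,0,0.01,0,0,0,0],[0,0,0.01,0,0,0,0],[0,0,0,0,0,0,0]]'; for i in 1 2 3 4; do python3 -m pendant '[[0,0,0.002,0,0,0,0],[0,0,0.002,0,0,0,0],[0,0,0,0,0,0,0]]' | grep -E "pos|contact"; done
```

```text
clock: 16.2
position: [581.4, -265.0, 151.0]
ee_rot: [0.999, 0.049, -0.002, -0.001]
contact_force: [-0.3, -0.4, -0.8]
gripper_width: 0.4
grasp_force: 0.0
position: [583.4, -266.0, 149.3]
contact_force: [0.3, -0.3, -0.2]
position: [583.3, -266.1, 144.9]
contact_force: [-0.5, -0.3, 0.1]
position: [583.3, -266.1, 140.8]
contact_force: [0.2, -0.1, -0.3]
position: [583.3, -266.1, 136.8]
contact_force: [0.8, -0.2, -0.0]
```

```bash
for i in 1 2 3 4 5; do python3 -m pendant '[[0,0,0.001,0,0,0,0],[0,0,0.001,0,0,0,0],[0,0,0,0,0,0,0]]' | grep -E "pos|contact"; done
```

```text
position: [583.5, -266.1, 135.1]
contact_force: [0.7, 0.6, -0.3]
position: [583.7, -266.1, 133.3]
contact_force: [-0.2, -0.3, 0.2]
position: [583.5, -266.1, 131.1]
contact_force: [0.1, 0.7, 0.5]
position: [583.4, -266.0, 129.0]
contact_force: [-0.7, 0.3, 0.0]
position: [583.4, -266.1, 127.1]
contact_force: [0.1, 0.6, 0.3]
```

```bash
for i in 1 2 3 ; do python3 -m pendant '[[0,0,0.001,0,0,0,0],[0,0,0.001,0,0,0,0],[0,0,0,0,0,0,0]]' | grep -E "pos|contact"; done
```

```text
position: [583.4, -266.1, 125.1]
contact_force: [-0.6, 0.3, -0.1]
position: [583.4, -266.1, 123.0]
contact_force: [-0.4, -0.0, 0.1]
position: [583.4, -266.1, 121.1]
contact_force: [-0.0, -0.7, -0.4]
```

```bash
for i in 1 2 3 4; do python3 -m pendant '[[0,0,0.0015,0,0,0,0],[0,0,0,0,0,0,0]]' | grep -E "pos|contact"; done
```

```text
position: [583.8, -266.3, 120.0]
contact_force: [0.2, -0.4, 1.2]
position: [584.3, -266.4, 119.1]
contact_force: [1.2, 0.2, 4.0]
position: [584.7, -266.6, 118.0]
contact_force: [1.7, -0.2, 6.0]
position: [585.2, -266.8, 117.1]
contact_force: [0.1, -1.2, 7.9]
```

```bash
for i in 1 2 3 4; do python3 -m pendant '[[0,0,0.001,0,0,0,0],[0,0,0,0,0,0,0]]' | grep -E "pos|contact"; done
```

```text
position: [585.4, -266.9, 116.6]
contact_force: [0.7, -1.7, 8.9]
position: [585.7, -267.0, 116.0]
contact_force: [1.4, -0.9, 9.9]
position: [585.9, -267.1, 115.2]
contact_force: [0.8, -0.2, 9.6]
position: [586.2, -267.2, 114.6]
contact_force: [0.2, -0.6, 12.0]
```

```bash
for i in 1 2 3; do python3 -m pendant '[[0,0,0.001,0,0,0,0],[0,0,0,0,0,0,0]]' | grep -E "pos|contact"; done
```

```text
position: [586.5, -267.3, 114.1]
contact_force: [0.3, -1.2, 12.9]
position: [586.7, -267.4, 113.4]
contact_force: [1.4, -1.0, 13.8]
position: [587.0, -267.5, 112.8]
contact_force: [0.5, -1.1, 14.4]
```

```bash
for i in 1 2 3; do python3 -m pendant '[[0,0,0.001,0,0,0,0],[0,0,0,0,0,0,0]]' | grep -E "pos|contact"; done; python3 pic.py pics/p4.png
```

```text
position: [587.1, -267.5, 111.9]
contact_force: [1.8, -0.7, 14.2]
position: [587.4, -267.6, 111.2]
contact_force: [0.5, -0.7, 15.3]
position: [587.6, -267.7, 110.6]
contact_force: [1.0, -0.1, 15.7]
[ 1.40789907 -0.86417973 15.43894768] [-0.23072475 -0.39404106 -0.00154765] [ 587.606494   -267.7321251   110.66225341] [0.99871094 0.0503884  0.00546416 0.00275701]
```

View pics/p4.png

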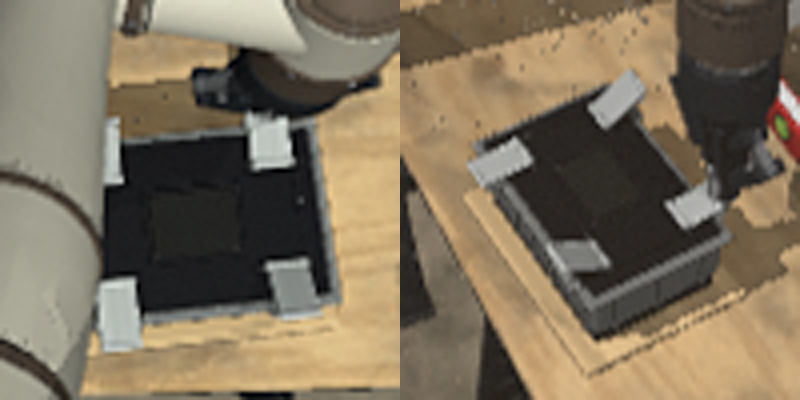

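The back right clip at about (690,208) is lower but has not clearly snapped, and the tip at about (722,185) is still on its outer end. I'll press on.

```bash
for i in 1 2 3 4; do python3 -m pendant '[[-0.0003,0,0.001,0,0,0,0],[0,0,0,0,0,0,0]]' | grep -E "pos|contact"; done
```

```text
position: [586.5, -267.3, 108.2]
contact_force: [2.3, -0.9, 12.4]
position: [586.8, -267.5, 107.6]
contact_force: [2.0, -0.6, 13.3]
position: [586.9, -267.7, 107.1]
contact_force: [2.8, -0.7, 13.7]
position: [587.1, -267.9, 106.7]
contact_force: [2.3, -0.3, 14.9]
```

```bash
for i in 1 2 3; do python3 -m pendant '[[-0.0003,0,0.0015,0,0,0,0],[0,0,0,0,0,0,0]]' | grep -E "clock|pos|contact"; done
```

```text
clock: 23.7
position: [587.4, -268.1, 105.8]
contact_force: [2.0, -0.9, 18.3]
clock: 23.9
position: [587.6, -268.4, 105.1]
contact_force: [2.5, -0.7, 19.3]
clock: 24.1
position: [587.9, -268.6, 104.3]
contact_force: [3.2, -1.4, 22.1]
```

```bash
python3 -m pendant '[[0,0,-0.015,0,0,0,0],[0,0,-0.03,0,0,0,0],[-0.033,-0.02,-0.03,0,0,0,0],[-0.036,-0.03,0,0,0,0,0],[-0.036,-0.03,0,0,0,0,0],[-0.036,-0.03,0,0,0,0,0],[0,0,0,0,0,0,0]]'; python3 - <<'E'
from bench import arm
import cv2,numpy as np
from h import *
c,sn=np.cos(.096),np.sin(.096)
for n,o in(("top",(320,165)),("scene",(260,190))):
    i=arm.get_image(n)["image"];cv2.imwrite(f"pics/{n}5.png",i[:,:,::-1])
    f=cv2.resize(i[o[1]:o[1]+110,o[0]:o[0]+110],None,fx=4,fy=4,interpolation=cv2.INTER_CUBIC)
    hsv=cv2.cvtColor(f,cv2.COLOR_RGB2HSV);m=((hsv[...,2]>110)&(hsv[...,1]<40)).astype(np.uint8)
    for k in cv2.findContours(m,0,2)[0]:
        if 600<cv2.contourArea(k)<6000:
            b=cv2.boxPoints(cv2.minAreaRect(k));b=b/4+np.array(o)
            print(n,cv2.contourArea(k)/16,int(np.mean(hsv[...,2][cv2.drawContours(np.zeros_like(m),[k],-1,1,-1)>0])),b.round(1).tolist())
E
```

```text
clock: 24.8
position: [422.7, -168.6, 170.2]
ee_rot: [0.999, 0.049, -0.004, -0.002]
contact_force: [0.6, 0.3, 0.1]
gripper_width: 0.0
grasp_force: 0.0
top 194.5 141 [[387.0, 201.8], [404.0, 199.5], [410.7, 248.1], [393.7, 250.4]]
top 173.8125 184 [[385.0, 195.2], [396.3, 193.6], [398.7, 211.3], [387.5, 212.9]]
scene 53.09375 119 [[309.8, 262.9], [347.0, 247.1], [349.0, 251.8], [311.8, 267.7]]
scene 109.96875 130 [[289.5, 238.0], [299.0, 230.9], [317.7, 255.8], [308.2, 262.9]]
scene 111.875 164 [[331.1, 240.6], [345.4, 233.7], [349.4, 242.0], [335.1, 248.9]]
scene 105.125 162 [[279.8, 227.8], [293.2, 220.7], [298.3, 230.5], [284.9, 237.6]]
scene 74.53125 125 [[347.5, 197.7], [349.9, 195.9], [371.9, 225.9], [369.5, 227.7]]
scene 167.5625 142 [[343.2, 190.0], [369.8, 190.0], [369.8, 199.5], [343.2, 199.5]]
```

```bash
python3 - <<'E'
from h import *
c,sn=np.cos(.096),np.sin(.096)
for n,a,b in[("outL",(385,195.2),(345.4,233.7)),("outR",(396.3,193.6),(349.4,242)),("inL",(387.5,212.9),(331.1,240.6)),("inR",(398.7,211.3),(335.1,248.9))]:
    p,e=tri(a,b);d=p-[507,-215,0];print(n,"board",d[0]*c+d[1]*sn,-d[0]*sn+d[1]*c,p[2],"gap",e)
E
```

```text
outL board 83.7981102899185 -43.97431827327292 89.94966776085289 gap 7.212203445498491
outR board 82.61036669284674 -75.66922961800465 84.61904283284389 gap 0.4962344484052881
inL board 31.759819415304026 -43.909000993197026 88.86505674373905 gap 4.147200437060833
inR board 30.75349192805861 -75.25060347902294 83.71207921419955 gap 2.6903076562413943
```

The back right clip is shut: its outer end is level with its inner end at z of about 87. Next is the front right clip.

```bash
python3 -m pendant '[[0.002,0.038,0,0,0,0,0],[0.002,0.038,0,0,0,0,0],[0,0.037,0,0,0,0,0],[0,0,0,0,0,0,0],[0,0,0.01,0,0,0,0],[0,0,0,0,0,0,0]]'
```

```text
clock: 25.5
position: [444.4, -282.1, 159.6]
ee_rot: [0.999, 0.049, -0.002, -0.001]
contact_force: [-0.1, 0.1, 0.4]
gripper_width: 0.2
grasp_force: 0.0
```

```bash
python3 -m pendant '[[-0.002,0,0.01,0,0,0,0],[0,0,0.008,0,0,0,0],[0,0,0.003,0,0,0,0],[0,0,0.003,0,0,0,0],[0,0,0.003,0,0,0,0],[0,0,0.003,0,0,0,0],[0,0,0,0,0,0,0]]' | grep -E "pos|contact"; for i in 1 2 3; do python3 -m pendant '[[0,0,0.0015,0,0,0,0],[0,0,0.0015,0,0,0,0],[0,0,0,0,0,0,0]]' | grep -E "clock|pos|contact"; done
```

```text
position: [443.2, -282.9, 131.5]
contact_force: [-0.2, 0.1, -0.5]
clock: 26.5
position: [443.3, -283.0, 128.6]
contact_force: [0.4, 0.3, 0.6]
clock: 26.8
position: [443.3, -282.9, 125.5]
contact_force: [0.3, 0.6, -0.6]
clock: 27.1
position: [443.4, -283.0, 122.5]
contact_force: [1.3, -0.1, 0.3]
```

```bash
for i in 1 2 3 4; do python3 -m pendant '[[0,0,0.0015,0,0,0,0],[0,0,0,0,0,0,0]]' | grep -E "clock|pos|contact"; done
```

```text
clock: 27.3
position: [443.4, -283.0, 121.1]
contact_force: [-0.2, 1.1, -0.1]
clock: 27.5
position: [443.4, -283.0, 119.6]
contact_force: [-0.2, -0.1, 0.2]
clock: 27.7
position: [443.5, -283.0, 118.2]
contact_force: [-0.1, 0.7, 1.4]
clock: 27.9
position: [443.3, -283.3, 117.1]
contact_force: [-1.3, -0.6, 4.2]
```

```bash
for i in 1 2 3 4; do python3 -m pendant '[[0,0,0.0015,0,0,0,0],[0,0,0,0,0,0,0]]' | grep -E "clock|pos|contact"; done
```

```text
clock: 28.1
position: [443.3, -283.6, 116.0]
contact_force: [-1.9, -1.4, 7.1]
clock: 28.3
position: [443.1, -284.0, 115.0]
contact_force: [-3.7, -4.1, 9.6]
clock: 28.5
position: [442.9, -284.2, 113.9]
contact_force: [-5.0, -3.9, 11.7]
clock: 28.7
position: [442.7, -284.5, 112.9]
contact_force: [-5.4, -5.6, 14.7]
```

```bash
for i in 1 2 3; do python3 -m pendant '[[0,0,0.001,0,0,0,0],[0,0,0,0,0,0,0]]' | grep -E "clock|pos|contact"; done
```

```text
clock: 28.9
position: [442.6, -284.8, 112.2]
contact_force: [-7.5, -5.0, 16.9]
clock: 29.1
position: [442.4, -285.0, 111.6]
contact_force: [-7.7, -5.6, 18.2]
clock: 29.3
position: [442.4, -285.0, 110.6]
contact_force: [-8.1, -5.4, 16.4]
```

```bash
for i in 1 2; do python3 -m pendant '[[0,0,0.001,0,0,0,0],[0,0,0,0,0,0,0]]' | grep -E "clock|pos|contact"; done
```

```text
clock: 29.5
position: [443.0, -284.2, 108.7]
contact_force: [-5.7, -2.8, 10.1]
clock: 29.7
position: [442.8, -284.6, 107.8]
contact_force: [-6.1, -5.0, 13.5]
```

```bash
for i in 1 2; do python3 -m pendant '[[0,0,0.001,0,0,0,0],[0,0,0,0,0,0,0]]' | grep -E "clock|pos|contact"; done
```

```text
clock: 29.9
position: [442.7, -284.8, 107.2]
contact_force: [-7.2, -6.8, 15.9]
clock: 30.1
position: [442.6, -285.1, 106.6]
contact_force: [-7.3, -6.6, 16.7]
```

```bash
python3 -m pendant '[[0,0,0.001,0,0,0,0],[0,0,0,0,0,0,0]]' | grep -E "clock|pos|contact"; python3 -m pendant '[[0,0,-0.015,0,0,0,0],[0,0,-0.03,0,0,0,0],[0,0,-0.025,0,0,0,0],[0.035,-0.03,0,0,0,0,0],[0.035,-0.03,0,0,0,0,0],[0.035,-0.03,0,0,0,0,0],[0.035,-0.03,0,0,0,0,0],[0,0,0,0,0,0,0],[0,0,0,0,0,0,0]]'
```

```text
clock: 30.3
position: [442.6, -285.4, 106.0]
contact_force: [-9.3, -7.2, 19.6]
clock: 31.2
position: [571.1, -148.6, 171.8]
ee_rot: [0.999, 0.05, -0.001, -0.0]
contact_force: [-0.0, -0.6, 0.4]
gripper_width: 0.1
grasp_force: 0.0
```

```bash
python3 -m pendant '[[0,0,0.01,0,0,0,0],[0,0,0.01,0,0,0,0],[0,0,0.004,0,0,0,0],[0,0,0.004,0,0,0,0],[0,0,0.004,0,0,0,0],[0,0,0.003,0,0,0,0],[0,0,0.003,0,0,0,0],[0,0,0,0,0,0,0]]' | grep -E "pos|contact"; for i in 1 2 3; do python3 -m pendant '[[0,0,0.0015,0,0,0,0],[0,0,0.0015,0,0,0,0],[0,0,0,0,0,0,0]]' | grep -E "clock|pos|contact"; done
```

```text
position: [570.9, -149.8, 134.6]
contact_force: [-0.8, 0.5, 0.2]
clock: 32.3
position: [570.9, -149.7, 131.7]
contact_force: [0.5, -0.3, -0.4]
clock: 32.6
position: [570.7, -149.8, 128.5]
contact_force: [-0.1, 0.6, 0.5]
clock: 32.9
position: [570.7, -149.8, 125.5]
contact_force: [0.2, -0.5, 1.0]
```

```bash
for i in 1 2 3 4 5; do python3 -m pendant '[[0,0,0.0015,0,0,0,0],[0,0,0,0,0,0,0]]' | grep -E "clock|pos|contact"; done
```

```text
clock: 33.1
position: [570.7, -149.8, 124.0]
contact_force: [-0.9, -0.3, -0.3]
clock: 33.3
position: [570.8, -149.8, 122.6]
contact_force: [-0.2, -0.9, 0.0]
clock: 33.5
position: [571.1, -149.8, 121.3]
contact_force: [-0.3, 0.9, 1.6]
clock: 33.7
position: [571.6, -149.7, 120.3]
contact_force: [0.3, 0.8, 3.5]
clock: 33.9
position: [572.2, -149.6, 119.3]
contact_force: [1.1, 1.5, 4.5]
```

```bash
for i in 1 2 3 4 5; do python3 -m pendant '[[-0.0003,0,0.0015,0,0,0,0],[0,0,0,0,0,0,0]]' | grep -E "clock|pos|contact"; done
```

```text
clock: 34.1
position: [572.6, -149.6, 118.4]
contact_force: [1.5, 1.9, 7.3]
clock: 34.3
position: [573.0, -149.5, 117.6]
contact_force: [1.8, 3.0, 8.7]
clock: 34.5
position: [573.5, -149.5, 116.8]
contact_force: [1.0, 3.6, 10.0]
clock: 34.7
position: [573.9, -149.4, 115.9]
contact_force: [1.9, 5.0, 12.1]
clock: 34.9
position: [574.1, -149.4, 114.8]
contact_force: [2.0, 4.7, 13.3]
```

```bash
for i in 1 2 3 4; do python3 -m pendant '[[-0.0003,0,0.001,0,0,0,0],[0,0,0,0,0,0,0]]' | grep -E "clock|pos|contact"; done
```

```text
clock: 35.1
position: [574.4, -149.4, 114.3]
contact_force: [3.1, 5.1, 14.7]
clock: 35.3
position: [574.6, -149.3, 113.8]
contact_force: [2.9, 5.4, 15.3]
clock: 35.5
position: [574.4, -149.3, 112.9]
contact_force: [3.3, 5.7, 14.4]
clock: 35.7
position: [572.7, -149.6, 110.2]
contact_force: [2.7, 3.9, 10.3]
```

Snapped. Now I'll bottom it.

```bash
for i in 1 2 3 4; do python3 -m pendant '[[-0.0003,0,0.0015,0,0,0,0],[0,0,0,0,0,0,0]]' | grep -E "clock|pos|contact"; done
```

```text
clock: 35.9
position: [573.2, -149.5, 109.4]
contact_force: [3.9, 5.0, 14.3]
clock: 36.1
position: [573.7, -149.5, 108.6]
contact_force: [4.0, 5.5, 15.9]
clock: 36.3
position: [574.0, -149.4, 107.9]
contact_force: [3.5, 5.8, 18.3]
clock: 36.5
position: [574.5, -149.3, 107.1]
contact_force: [4.4, 6.9, 20.5]
```

```bash
python3 -m pendant '[[0,0,-0.015,0,0,0,0],[0,0,-0.03,0,0,0,0],[0,0,-0.04,0,0,0,0],[-0.015,-0.02,-0.04,0,0,0,0],[-0.025,-0.04,-0.02,0,0,0,0],[-0.025,-0.04,0,0,0,0,0],[-0.025,-0.04,0,0,0,0,0],[-0.02,-0.04,0,0,0,0,0],[-0.02,-0.04,0,0,0,0,0],[-0.02,-0.04,0,0,0,0,0],[0,0,0,0,0,0,0]]'; python3 pic.py pics/p6.png
```

```text
clock: 37.6
position: [390.0, 95.5, 245.0]
ee_rot: [0.999, 0.053, -0.001, -0.0]
contact_force: [0.6, 0.1, -0.6]
gripper_width: -0.1
grasp_force: 0.0
[ 0.23645288 -0.21858447 -0.60928861] [-0.08943053 -0.04674515  0.04078951] [391.93580402  93.40071323 245.00901149] [ 9.98709328e-01  5.07876145e-02 -4.78813568e-04  2.57392155e-04]
```

View pics/p6.png

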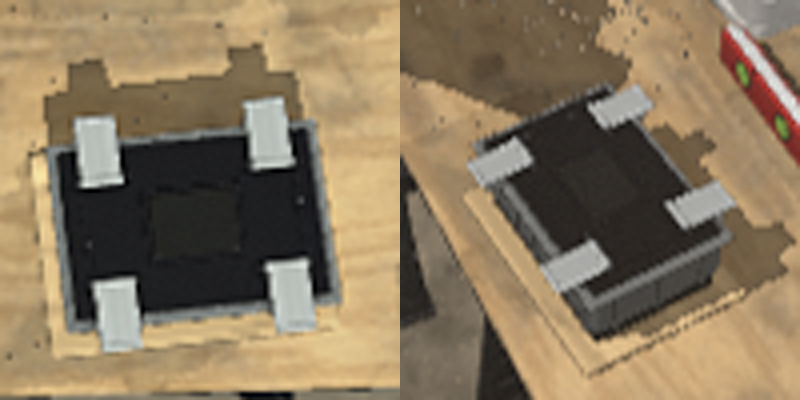

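All four clips lie flat over the rim, parallel and equally bright, in the scene view at (500,163), (622,105), (700,205) and (575,266). The lid is down, and nothing else was touched.

```bash
python3 -c "
from bench import arm
print(arm.job_done())"
```

```text
the job is handed in; nothing more can be done
None
```

The case is closed and the job handed in at about 38 s: lid pressed home, then clips snapped front left, back right, front right, back left, with no reading above about 23 N and the arm clear; the last picture shows all four clips flat, but the judge returned no verdict.

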